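# Load a petri dish under the spring-closed cover of a dish reader

### The job

Load the petri dish into the dish reader: with one fingertip press the reader's long bar down and keep it down, so that the spring-closed cover stays open, and with the other fingertip push the dish along the deck under the cover until it is fully home against the housing. Then let go, so that the cover springs shut over the dish. Only push the dish, never pick it up, and leave the other things on the worktop where they are.

Things in the scene. Friction and masses are not known exactly. Their poses are not given: they have to be found in the camera images.
- dish_home (a point): Place for the centre of the dish's underside when home, on top of the deck. Its axes: x = loading direction (away from the robot, level), y = to the left of that, z up. This is the frame F of the other entries (numbers in mm). The dish touches the stop at x = 0.5. The whole reader is fixed to the worktop, at varying places and yaws
- reader: Low bench dish reader; origin on the worktop, 12 below dish_home, same axes. In F: grey deck x -150 to 34, y -44 to 50, 12 thick; on it two guide rails, x -146 to 33, inner faces at y = -34.5 and 34.5, 10 high; behind it the white housing, x 31.5 to 125, y -55 to 62, 48 above the deck; its front face (x = 31.5) is the stop for the dish
- light_cover (a joint): Angle of the black cover: 0 shut (spring and weight hold it there), 0.57 fully open. Hinge along x at y = 41, z = 22 in F. Opening lifts the cover's -y side and lowers the press bar on the +y side. Shut, the roof spans x -24 to 25, from the hinge to y = -28, underside 20 above the deck. At 0.46 its highest edge is 57 above the deck. From 0.22 on the dish passes under the gate
- gate (a point): Middle of the lower edge of the gate (cover shut: 3 above the deck), a tab under the cover's front right corner: x -38 to -34, y -28 to -12 in F; it bars the way of the dish. Left of it (y -12 to 34, x below -24) the cover is cut away: a fingertip at y 0 to 10 can push the dish right home from above and rise again without meeting the cover. Axes turn with the cover
- press_bar (a point): Mid-length point on the top of the press bar, a round steel bar along x, 14 thick, fixed to the cover. Shut: top at y = 83, z = 25 in F, x -172 to 27; below it only the worktop. Its top is at z = 6 at angle 0.46, z = 3 at 0.57, and 6 to 9 nearer the hinge. Takes 2 to 4 N; springs back. Polished, like deck and rails: fingertips slide along it easily. Axes turn with the cover
- petri_dish: Glass petri dish, 62 mm diameter, 13 high, about 50 g, loose; origin at the centre of its underside. At the start it lies on the deck between the rails, in front of the shut cover, its centre at x = -105 to -78 in F. Tips level at z = 4 to 10 in F, centres 70 to 80 apart, press the bar and push the dish at once
- sample_jar: White sample jar with a screw lid, 45 mm diameter, 62 high, loose, 60 to 110 mm to the left of the press bar; origin at the centre of its underside; bystander, leave it alone
- weigh_bottle: Glass weighing bottle with a knob lid, 37 mm diameter, 52 high, loose, left of the reader; origin at the centre of its underside; bystander, leave it alone
- dropper: White dropper bottle, 24 mm diameter, 68 high, loose, left of the reader; origin at the centre of its underside; bystander, leave it alone
- beaker: Glass beaker, 67x73 mm, 86 high, loose, on the right-hand side of the worktop; origin at the centre of its underside; bystander, leave it alone
- scoop: Flat scoop, 172 mm long, 36 wide, 10 high, loose, near the front edge right of the reader; origin at the centre of its underside; bystander, leave it alone
Not all that is in view belongs to the job. Of the things like the petri_dish, leave any that is brown; of the rest the smaller one is meant.

How it is judged:
On the way, in this order (a step that is already met when the one before it is completed fails the run):
1. the cover is held open while the dish is still in front of it (value of joint light_cover above 0.22 rad and x of petri_dish in the frame of dish_home below -0.06 m), for 0.2 s.
2. the dish is pushed home under the open cover (value of joint light_cover above 0.15 rad and x of petri_dish in the frame of dish_home above -0.005 m), for 0.1 s.
At the end, for the whole second after the job is handed in: The dish lies flat and at rest on the reader's deck, home to within 5 mm of the stop place, and the cover is shut over it (below 0.04 rad) (x of petri_dish in the frame of dish_home above -0.005 m and distance between petri_dish and dish_home below 0.008 m and angle between petri_dish's own z axis and vertical below 0.06 rad and linear speed of petri_dish below 0.01 m/s and value of joint light_cover below 0.04 rad); the robot touches nothing.
It fails at once if the dish is lifted (8 mm off the deck) or tipped (0.35 rad) (z of petri_dish in the frame of dish_home above 0.008 m or angle between petri_dish's own z axis and vertical above 0.35 rad).
It fails at once if a bystander is moved by more than 30 mm (distance of any of sample_jar, weigh_bottle, dropper, beaker, scoop from where it was at the start of the episode above 0.03 m).
It also fails if it takes over 42 s, if anything falls off the work surface, if the arm or the gripper's body presses on something with over 40 N, if the wrist force passes 120 N, or if a joint passes its speed limit or range.

### The arm

A 7-joint arm with a two-finger parallel gripper is mounted at the origin on a cart in front of the work surface, level with it; the furniture and walls round the work are solid. World frame = base frame: x ahead of the robot, y to its left, z up, the work surface at z = 0. Lengths are in m, angles in rad, forces in N, time in s.
With the tool pointing down it reaches from about 0.35 to 0.9 m from the base axis. Payload 8.1 kg.
Tool frame: the origin (TCP) lies midway between the tips of the shut fingers; the grasp point (between the pads) lies 19 mm behind it; z points along the fingers, x is the direction in which the jaws open and shut, and the axes are right-handed (so a half turn about z gives the same grasp; the last joint's range is limited). The gripper opens to 92 mm and grips with 3 to 60 N. Pads are 19 mm wide; open, the fingers measure 130 mm over their backs; the gripper's body (75 mm by 190 mm) begins 47 mm behind the grasp point.
Start: joints at [1.032, 0.434, 0.025, 1.573, -0.012, 1.134, -0.075], TCP at [0.264, -0.567, 0.227] pointing down, gripper open.
Joint ranges: [-2.62, 2.62], [-0.44, 2.09], [-1.27, 1.32], [0.08, 2.57], [-1.32, 4.46], [0.12, 2], [-2.74, 2.74]. Speed limits (rad/s): [2.22, 2.22, 3.01, 3.01, 3.14, 3.14, 3.14].

### API

Orientations are given as a rotation vector (axis times angle).
In Python, from cell import arm gives the robot as it stands.
- The arm moves only by the tool jog_arm, never from a script. Its argument "commands" is a list of rows, each an object with "translation": the shift along the tool's x, y, z in mm, a list of three; "turn": the turn, a rotation vector about the tool's x, y, z in rad, a list of three. A call has 1 to 12 rows; each row is the pose to reach, as a shift and turn from the pose commanded when the call began, along the tool's axes at that moment; what a row does not reach only later rows make up. A row lasts 1/12 s, in which the tool goes at most 41.7 mm and 7.16 degrees, less where a joint would pass 70% of its speed; a pose out of reach is approached as far as the arm can. A call with a gripper value outside its range is refused whole. "claw" is the closure, from -1 (fully open) to 1 (shut), so that 0 is half open, set as the call begins (left out, the last holds). The fingers move at their own pace and stop on an object; "grip_force" is the grip in N (left out, the last holds). Time passes only in rows, so rows that repeat a pose let the fingers close. It gives the time, the measured TCP pose, the force and the opening at its end, in the units of the state.
- arm.observe(): the state, without advancing time (a new reading comes with each control period).
- arm.get_image(name): name is "scene" or "side" or "wrist"; returns the picture (480x640x3 uint8, blue, green, red); there is no depth.
- arm.camera_info(name): a dict with "vertical_fov" (degrees; the focal length in pixels is half the picture's height over the tangent of half this angle, whatever the lens; pixels are square), "cx", "cy" (the principal point, pixels), "distortion" ([k1, k2, p1, p2, k3] as OpenCV has them; the pictures are not rectified), "eye" and "rotation" of the camera in the world. Camera axes: x right, y up, looking along -z (the intrinsics and any distortion apply to the point x, -y, -z); pixel columns grow to the right and rows downward; lengths in m; the calibration is good to about 2 mm. A picture is of the moment at which its call begins: read the wrist's pose just before it. camera_info takes no time and is no camera call; for the wrist camera it gives the pose at the moment of the call.
- arm.sign_off(): hands the job in, once; it reports no verdict.
Trained networks look in the newest picture that a camera, given by its name, has taken for a name from the list of things; names that differ only in an ending like _2 or _b are one class to them, and where a whole thing is asked for, a point or a joint stands for the part that bears it (a point fixed in the world has none). Each returns a list of dicts, best first, with "confidence" (0 to 1); they miss things now and then, are a little off and sometimes report something else, mostly with a low value. They report only what shows in the picture. A call takes as long as a camera call. They do not tell look-alikes from the thing itself.
- arm.trace(camera, query): "region" (480x640 bool, what is visible of it) and "box" ([left, top, width, height] in pixels, round what is visible of it).
- arm.landmark_of(camera, query): "at" ([column, row] in pixels: a listed point, or the origin of a listed thing).
The state is a dict: "clock": time; "joints": joint angles; "dq": joint speeds; "joint_efforts": joint torques, N m; "position": TCP position; "ee_rot": TCP orientation; "force": force on the tool from outside, world axes, zero at the start; "ft_torque": the same for the moment, N m; "width": opening from 0.0 (shut) to 1.0 (fully open).
Only numpy, scipy, OpenCV 4.12 (cv2) and the standard library are available. Lean on these libraries where they do the work, as an engineer would, in place of code of your own. Each camera call takes 0.05 s, during which the arm holds its last target. There are 200 camera calls.

## Working session

There is one attempt and no reset: what is moved stays moved. The work goes in short steps, Python scripts to look and compute and a tool call to move; the robot and the scene stay as the last step left them, time stands still between calls to the robot, and variables do not carry over. Pictures are saved under pics/ and viewed, about 8 in all and at most 12, crops included, and the job is handed in when it is done.

Besides the shell and the picture viewer there is one more tool, called after "Request:" as a command line: name --argument value ..., lists and objects as JSON in quotes. jog_arm: Moves the arm, as the interface text tells. Its arguments: {"type":"object","properties":{"commands":{"type":"array","items":{"type":"object","properties":{"translation":{"type":"array","items":{"type":"number"}},"turn":{"type":"array","items":{"type":"number"}}}}},"claw":{"type":"number"},"grip_force":{"type":"number"}},"required":["commands"]}

```bash
mkdir -p pics; ls; python3 - <<'E'
from cell import arm
import cv2, numpy as np
s=arm.observe(); print(s)
for c in ["scene","side","wrist"]:
    i=arm.camera_info(c); print(c,i)
    cv2.imwrite(f"pics/{c}0.png",arm.get_image(c))
    for q in ["petri_dish","press_bar","gate","dish_home","reader","sample_jar"]:
        try: print(q,[(np.round(d["at"]).tolist(),round(d["confidence"],2)) for d in arm.landmark_of(c,q)])
        except Exception as e: print(q,e)
E
```

```text
pics
{'clock': 0.0, 'joints': array([ 1.0323815 ,  0.43523134,  0.02495921,  1.57408629, -0.0116301 ,
        1.13399586, -0.07509292]), 'dq': array([ 0.0009157 , -0.00155155,  0.00092644,  0.00146685, -0.00158574,
       -0.00183745, -0.00078089]), 'joint_efforts': array([ 1.12984999e-03, -6.67850661e+01,  9.85504277e-01, -3.14458001e+01,
       -6.05729758e-02,  4.28267370e-02,  1.73773769e-04]), 'position': array([ 0.26359366, -0.56613512,  0.22594379]), 'ee_rot': array([-2.64846770e+00,  1.68834069e+00,  2.17475307e-03]), 'force': array([0.34531818, 0.80323793, 0.63641655]), 'ft_torque': array([ 0.05628558, -0.00391458,  0.02081828]), 'width': 1.0032109084985563}
scene {'vertical_fov': 48.875118871371676, 'cx': 311.5873569277268, 'cy': 246.7268163217432, 'distortion': array([-0.07509102,  0.        ,  0.        ,  0.        ,  0.        ]), 'eye': array([-0.43965248,  0.94117848,  0.58568756]), 'rotation': array([ 0.61360301, -1.30584991, -1.96035378])}
petri_dish [([212.0, 337.0], 0.79), ([363.0, 281.0], 0.69), ([302.0, 275.0], 0.51)]
press_bar [([285.0, 281.0], 0.61)]
gate [([2
[... 354 characters left out ...]
082953, 0.49369325]), 'rotation': array([-0.00999477,  1.67265576,  2.62160886])}
petri_dish [([361.0, 254.0], 0.84), ([386.0, 376.0], 0.76)]
press_bar [([337.0, 280.0], 0.75)]
gate [([288.0, 282.0], 0.92), ([364.0, 326.0], 0.62)]
dish_home [([281.0, 292.0], 0.7)]
reader [([280.0, 299.0], 0.92)]
sample_jar [([377.0, 310.0], 0.56)]
wrist {'vertical_fov': 62.49063660702984, 'cx': 311.4988702567793, 'cy': 244.05050910715232, 'distortion': array([-0.02951789,  0.        ,  0.        ,  0.        ,  0.        ]), 'eye': array([ 0.32792373, -0.53662718,  0.38412384]), 'rotation': array([-0.23886078,  0.15083264, -1.12847265])}
petri_dish []
press_bar []
gate []
dish_home []
reader []
sample_jar []
```

View pics/scene0.png

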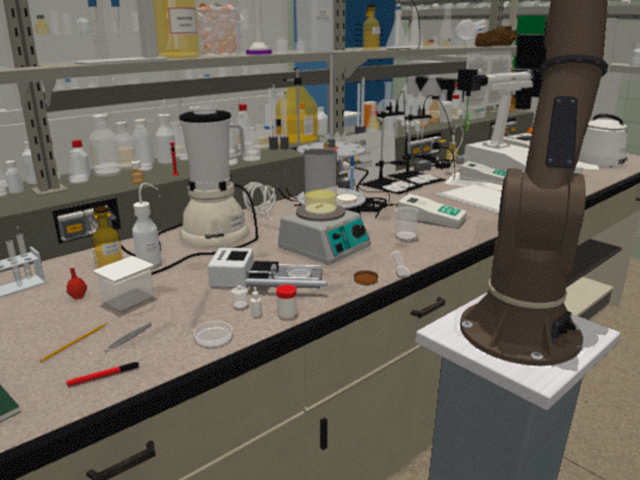

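View pics/side0.png

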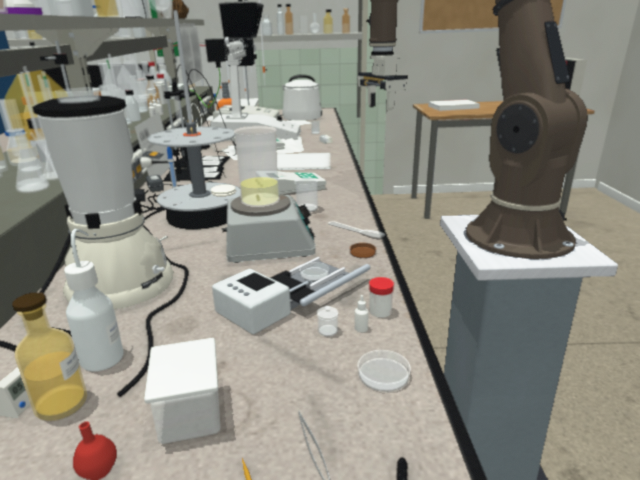

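```bash
cat > h.py <<'E'
from cell import arm
import cv2, numpy as np
from scipy.spatial.transform import Rotation as R
def ray(c,uv,info=None):
    i=info or arm.camera_info(c); f=240/np.tan(np.radians(i["vertical_fov"]/2))
    K=np.array([[f,0,i["cx"]],[0,f,i["cy"]],[0,0,1]])
    p=cv2.undistortPoints(np.array([[uv]],float),K,i["distortion"])[0,0]
    return np.array(i["eye"]),R.from_rotvec(i["rotation"]).apply([p[0],-p[1],-1])
def onz(c,uv,z,info=None):
    e,d=ray(c,uv,info); return e+d*(z-e[2])/d[2]
def proj(c,P,info=None):
    i=info or arm.camera_info(c); f=240/np.tan(np.radians(i["vertical_fov"]/2))
    K=np.array([[f,0,i["cx"]],[0,f,i["cy"]],[0,0,1]])
    q=R.from_rotvec(i["rotation"]).inv().apply(np.atleast_2d(P)-i["eye"])*[1,-1,-1]
    return cv2.projectPoints(q,np.zeros(3),np.zeros(3),K,i["distortion"])[0][:,0]
E
python3 - <<'E'
from h import *
for n,c,uv,z in [("home","scene",(264,274),.012),("home","side",(281,292),.012),("bar","scene",(285,281),.037),("bar","side",(337,280),.037),("gate","scene",(276,271),.015),("gate","side",(288,282),.015),("d1","scene",(212,337),0),("d2","scene",(363,281),0),("d3","scene",(302,275),.012),("d1","side",(361,254),.012),("d2","side",(386,376),0),("jar","scene",(286,314),0),("jar","side",(377,310),0)]:
    print(n,c,onz(c,uv,z).round(4))
E
```

```text
home scene [0.5639 0.252  0.012 ]
home side [0.5725 0.257  0.012 ]
bar scene [0.456  0.2674 0.037 ]
bar side [0.4622 0.2605 0.037 ]
gate scene [0.5529 0.2221 0.015 ]
gate side [0.5594 0.223  0.015 ]
d1 scene [0.4081 0.4968 0.    ]
d2 scene [0.3867 0.0751 0.    ]
d3 scene [0.4955 0.1834 0.012 ]
d1 side [0.3967 0.0979 0.012 ]
d2 side [ 0.4034  0.4987 -0.    ]
jar scene [0.3831 0.3223 0.    ]
jar side [0.3907 0.3141 0.    ]
```

The candidates in the scene view are a large clear dish at (212,337), a brown dish at (366,278) and a small clear dish on the reader deck at (300,273). I choose the deck dish and will check it with the wrist camera from above.

```bash
cat >> h.py <<'E'
def togo(F0,yaw,fx,fy,z):
    """jog (mm, rad) in tool axes to put TCP at F(fx,fy) mm, world height z m, pointing down, tool x along -F y"""
    s=arm.observe(); T=R.from_rotvec(s["ee_rot"]); c,n=np.cos(yaw),np.sin(yaw)
    P=np.array([F0[0]+(c*fx-n*fy)/1e3,F0[1]+(n*fx+c*fy)/1e3,z])
    x=np.array([n,-c,0]); G=R.from_matrix(np.c_[x,np.cross([0,0,-1],x),[0,0,-1]])
    return (T.inv().apply(P-s["position"])*1e3).round(1),(T.inv()*G).as_rotvec().round(4),s["clock"]
E
python3 - <<'E'
from h import *
print(togo((.568,.2545),np.radians(44),-150,35,.2))
E
```

```text
(array([-600.1, -469.1,   26.7]), array([ 0.    ,  0.    , -0.3322]), 1.05)
```

Request:
jog_arm --commands '[{"translation": [-30,-23,1],"turn": [0,0,-0.02]},{"translation": [-60,-47,3],"turn": [0,0,-0.04]},{"translation": [-90,-70,4],"turn": [0,0,-0.06]},{"translation": [-120,-94,5],"turn": [0,0,-0.08]},{"translation": [-150,-117,6],"turn": [0,0,-0.1]},{"translation": [-180,-141,8],"turn": [0,0,-0.12]},{"translation": [-210,-164,9],"turn": [0,0,-0.14]},{"translation": [-240,-188,10],"turn": [0,0,-0.16]},{"translation": [-270,-211,11],"turn": [0,0,-0.18]},{"translation": [-300,-234,13],"turn": [0,0,-0.2]},{"translation": [-330,-258,14],"turn": [0,0,-0.22]},{"translation": [-360,-281,16],"turn": [0,0,-0.24]}]' --claw -0.15

```text
clock: 2.05
position: [0.3669, -0.1199, 0.2111]
ee_rot: [2.833, -1.358, 0.002]
force: [0.8, -0.0, -0.3]
width: 0.575
```

Request:
jog_arm --commands '[{"translation": [-30,-23,1],"turn": [0,0,-0.02]},{"translation": [-60,-47,3],"turn": [0,0,-0.04]},{"translation": [-90,-70,4],"turn": [0,0,-0.06]},{"translation": [-120,-94,5],"turn": [0,0,-0.08]},{"translation": [-150,-117,6],"turn": [0,0,-0.09]},{"translation": [-180,-141,8],"turn": [0,0,-0.09]},{"translation": [-210,-164,9],"turn": [0,0,-0.09]},{"translation": [-240,-188,11],"turn": [0,0,-0.09]},{"translation": [-240,-188,11],"turn": [0,0,-0.09]},{"translation": [-240,-188,11],"turn": [0,0,-0.09]}]'

```text
clock: 2.88
position: [0.3628, 0.1854, 0.1998]
ee_rot: [-2.893, 1.223, 0.001]
force: [0.9, -0.6, -0.1]
width: 0.575
```

```bash
python3 - <<'E'
from h import *
s=arm.observe(); print(s["clock"],s["position"],s["width"],s["joints"].round(2),s["force"])
i=arm.camera_info("wrist"); im=arm.get_image("wrist"); cv2.imwrite("pics/wrist1.png",im)
import pickle; pickle.dump(i,open("w1.pkl","wb"))
print(i["eye"],R.from_rotvec(i["rotation"]).apply([0,0,-1]))
for q,z in [("petri_dish",.012),("press_bar",.037),("gate",.015),("dish_home",.012),("reader",0),("sample_jar",0)]:
    for d in arm.landmark_of("wrist",q): print(q,np.round(d["at"]),round(d["confidence"],2),onz("wrist",d["at"],z,i).round(4))
print(togo((.568,.2545),np.radians(44),-150,35,.2))
E
```

```text
2.8833 [0.36281797 0.18540221 0.19979834] 0.5752523909917389 [-0.02  0.17 -0.65  2.06  0.13  0.95 -1.54] [ 0.86662138 -0.58929698 -0.09946848]
[0.41351345 0.23470793 0.3572121 ] [-0.18944893 -0.18410827 -0.96447563]
petri_dish [434.  98.] 0.96 [0.5062 0.1832 0.012 ]
petri_dish [425. 281.] 0.75 [0.3936 0.0682 0.012 ]
press_bar [337.  66.] 0.94 [0.4635 0.2567 0.037 ]
gate [467.  19.] 0.69 [0.5628 0.2091 0.015 ]
dish_home [208.   1.] 0.62 [0.4308 0.3645 0.012 ]
sample_jar [219.  90.] 0.84 [0.3865 0.3176 0.    ]
sample_jar [207.   2.] 0.29 [0.4304 0.3688 0.    ]
(array([ 54.9, -47.7,  -0.2]), array([ 0.0001, -0.0005, -0.0043]), 3.2333)
```

View pics/wrist1.png

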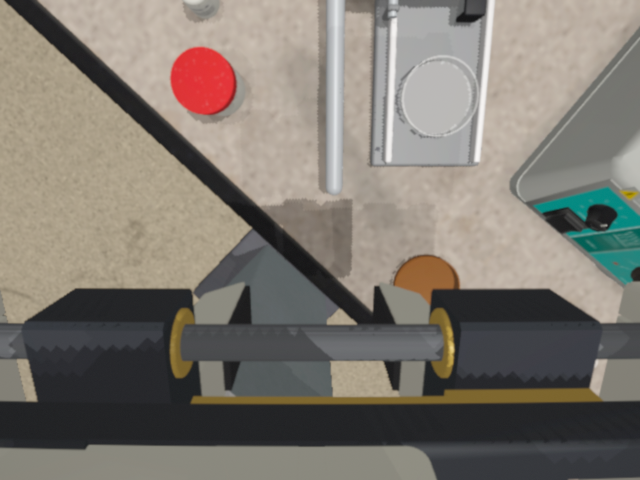

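The wrist view shows the small clear dish on the deck at (438,97), the bar from (335,0) to (333,190), and the brown dish at (427,275). That confirms my choice. Next I look from further along the reader.

Request:
jog_arm --commands '[{"translation": [14,-35,0],"turn": [0,0,0]},{"translation": [28,-70,0],"turn": [0,0,0]},{"translation": [42,-105,0],"turn": [0,0,0]},{"translation": [55,-138,0],"turn": [0,0,0]},{"translation": [55,-138,0],"turn": [0,0,0]},{"translation": [55,-138,0],"turn": [0,0,0]}]'

```text
clock: 3.73
position: [0.5021, 0.239, 0.1989]
ee_rot: [2.889, -1.233, -0.002]
force: [-1.1, -0.5, -0.5]
width: 0.573
```

```bash
python3 - <<'E'
from h import *
s=arm.observe(); print(s["clock"],s["position"],s["joints"].round(2))
i=arm.camera_info("wrist"); im=arm.get_image("wrist"); cv2.imwrite("pics/wrist2.png",im)
import pickle; pickle.dump(i,open("w2.pkl","wb"))
for q,z in [("petri_dish",.012),("press_bar",.037),("gate",.015),("dish_home",.012),("reader",0)]:
    for d in arm.landmark_of("wrist",q): print(q,np.round(d["at"]),round(d["confidence"],2),onz("wrist",d["at"],z,i).round(4))
E
```

```text
3.7333 [0.50207518 0.23901826 0.1989411 ] [-0.11  0.42 -0.59  1.74  0.26  1.06 -1.59]
petri_dish [25. 95.] 0.96 [0.413  0.4842 0.012 ]
petri_dish [361. 255.] 0.75 [0.5084 0.1828 0.012 ]
petri_dish [362. 406.] 0.63 [0.3967 0.0666 0.012 ]
press_bar [265. 239.] 0.82 [0.4661 0.2585 0.037 ]
press_bar [380. 193.] 0.52 [0.5593 0.2167 0.037 ]
gate [381. 192.] 0.96 [0.5609 0.2119 0.015 ]
dish_home [187. 121.] 0.59 [0.4901 0.3717 0.012 ]
dish_home [358. 151.] 0.56 [0.5714 0.2502 0.012 ]
reader [358. 147.] 0.73 [0.5745 0.252  0.    ]
reader [166. 246.] 0.53 [0.3869 0.3173 0.    ]
```

View pics/wrist2.png

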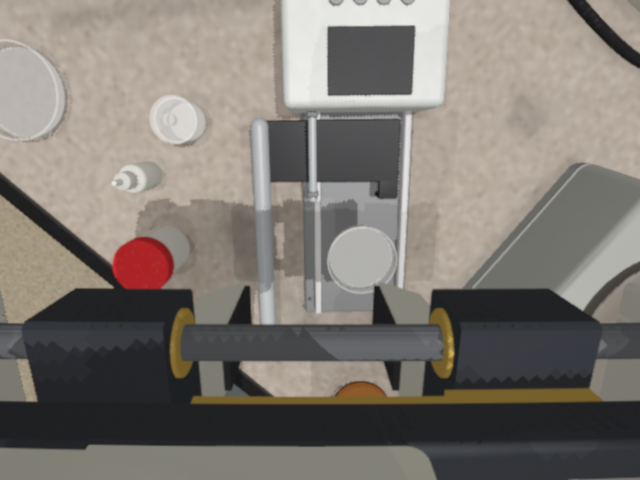

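The second wrist view shows the housing front at row 106, the bar axis from (261,123) to (265,315), the gate at (388,190) and the dish at (361,258). I fit the reader pose from features in both wrist pictures.

```bash
cat > fit.py <<'E'
from h import *
import pickle
from scipy.optimize import least_squares
w1,w2=[pickle.load(open(f,"rb")) for f in("w1.pkl","w2.pkl")]
def W(p,F):
    F=np.atleast_2d(F)/1e3; c,n=np.cos(p[2]),np.sin(p[2])
    return np.c_[p[0]+c*F[:,0]-n*F[:,1],p[1]+n*F[:,0]+c*F[:,1],F[:,2]+.012]
pts=[(w1,(372,164),(-150,50,0)),(w1,(476,164),(-150,-44,0)),(w2,(304,308),(-150,50,0)),(w2,(381,192),(-36,-20,3)),
 (w1,(333.5,190),(-172,83,18)),(w2,(261,122),(27,83,18))]
lines=[(w1,(335,20),83,18,0),(w1,(333.5,180),83,18,0),(w2,(261,140),83,18,0),(w2,(265.5,310),83,18,0),(w2,(399,130),-28,22,0),(w2,(399,178),-28,22,0)]
def res(p,sep=False):
    r=[]
    for i,uv,F in pts: r+=list(proj("",W(p,F),i)[0]-uv)
    for i,uv,y,z,_ in lines:
        e,d=ray("",uv,i); P=e+d*((z/1e3+.012)-e[2])/d[2]
        yy=-np.sin(p[2])*(P[0]-p[0])+np.cos(p[2])*(P[1]-p[1]); r.append((yy-y/1e3)*1300)
    return np.array(r)
s=least_squares(res,[.57,.252,.76],loss="soft_l1",f_scale=2)
if __name__=="__main__":
    print(s.x,np.degrees(s.x[2])); print(res(s.x).round(1))
    np.save("F.npy",s.x)
    p=s.x; c,n=np.cos(p[2]),np.sin(p[2])
    for i,nm,uv in[(w1,"w1",(438,97)),(w2,"w2",(361,258))]:
        P=onz("",uv,.012+.010,i); d=P[:2]-p[:2]; print("dish F",(c*d[0]+n*d[1])*1e3,(-n*d[0]+c*d[1])*1e3)
    for im,i in [("wrist2",w2),("wrist1",w1)]:
        a=cv2.imread(f"pics/{im}.png")
        for F in [(-150,50,0),(-150,-44,0),(27,83,18),(-172,83,18),(31.5,62,48),(31.5,-55,48),(-24,-28,22),(25,-28,22),(-36,-20,3),(-146,34.5,10),(33,34.5,10),(-146,-34.5,10),(33,-34.5,10)]:
            q=proj("",W(p,F),i)[0]; cv2.drawMarker(a,tuple(int(v) for v in q.round()),(0,0,255),0,9,1)
        cv2.imwrite(f"pics/{im}o.png",a)
    st=arm.observe()["position"]; d=st[:2]-p[:2]; print("tcp F",(c*d[0]+n*d[1])*1e3,(-n*d[0]+c*d[1])*1e3)
    for z in(.06,.09): # balance corner
        P=onz("",(580,168),z,w2); d=P[:2]-p[:2]; print("bal",z,(c*d[0]+n*d[1])*1e3,(-n*d[0]+c*d[1])*1e3)
E
python3 fit.py
```

```text
[0.57478266 0.25046263 0.7677748 ] 43.99025544185224
[-1.7 -0.1  3.   0.5 -0.2  3.2  2.5 -1.  -0.9  2.2 -1.6 -7.7  0.3 -0.7
 -0.7  1.2  1.7 -0.9]
dish F -96.14871647566304 -0.8706751439372246
dish F -94.31621937501153 -1.3584870466208654
tcp F -61.85654090512023 43.34927478815919
bal 0.06 -12.657319293172083 -158.82331827957788
bal 0.09 -10.298601923586768 -138.48478514723877
```

View pics/wrist2o.png

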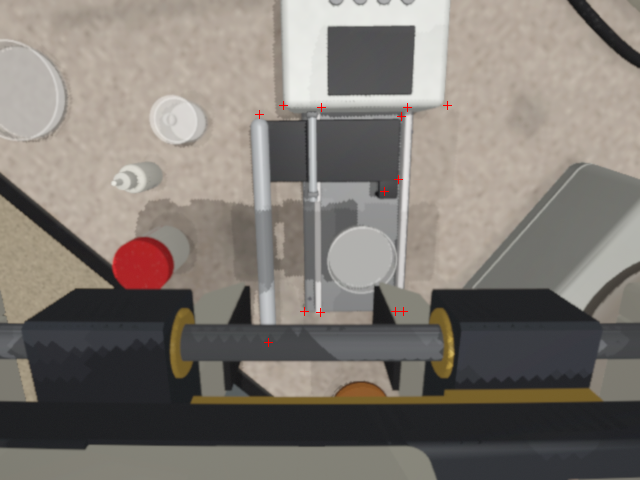

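```bash
python3 - <<'E'
from h import *
p=np.load("F.npy"); print(togo(p[:2],p[2],-147,43,.05))
E
```

```text
(array([  0.4,  85.1, 150.1]), array([ 0.    , -0.0007, -0.002 ]), 4.0333)
```

Request:
jog_arm --commands '[{"translation": [0,40,0],"turn": [0,0,0]},{"translation": [0,80,10],"turn": [0,0,0]},{"translation": [0,85,40],"turn": [0,0,0]},{"translation": [0,85,75],"turn": [0,0,0]},{"translation": [0,85,110],"turn": [0,0,0]},{"translation": [0,85,135],"turn": [0,0,0]},{"translation": [0,85,150],"turn": [0,0,0]},{"translation": [0,85,150],"turn": [0,0,0]},{"translation": [0,85,150],"turn": [0,0,0]},{"translation": [0,85,150],"turn": [0,0,0]}]' --claw -0.24

```text
clock: 4.87
position: [0.44, 0.1807, 0.0509]
ee_rot: [-2.89, 1.23, -0.002]
force: [-0.4, 0.6, 0.3]
width: 0.622
```

```bash
python3 - <<'E'
from h import *
p=np.load("F.npy"); print(togo(p[:2],p[2],-147,43,.018),arm.observe()["width"])
a=arm.get_image("side"); b=arm.get_image("wrist")
cv2.imwrite("pics/c1.png",np.hstack([cv2.resize(a[200:350,190:430],(800,500))[:, :],]))
cv2.imwrite("pics/wrist3.png",b)
E
```

```text
(array([ 0.4,  1.7, 32.9]), array([-0.0015, -0.0007, -0.0019]), 4.8667) 0.621845969255961
```

View pics/c1.png

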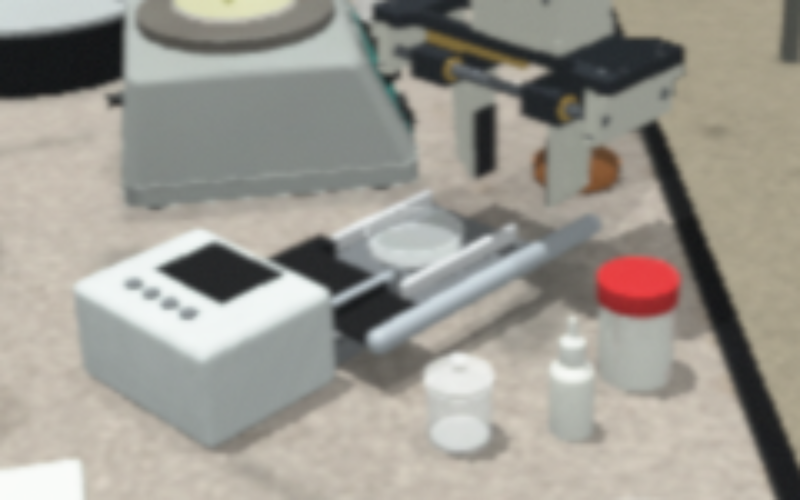

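Side view: both fingers hang over the near end. The bar finger's tip is at crop (565,200), above the bar near its end at (590,222), and the dish is at (415,240). I compare this with projected tip positions, then press.

```bash
python3 - <<'E'
from h import *
from fit import W
p=np.load("F.npy"); a=cv2.imread("pics/c1.png"); z=50.9-12
for y,col in [(5,(0,0,255)),(10,(255,0,0)),(81,(0,0,255)),(76,(255,0,0)),(14.4,(0,255,0)),(71.6,(0,255,0))]:
  for x in(-158,-139.):
    q=(proj("side",W(p,(x,y,z)))[0]-[190,200])*[800/240,500/150]; cv2.circle(a,tuple(int(v) for v in q),2,col,-1)
for x in(-172,27):
    q=(proj("side",W(p,(x,83,25)))[0]-[190,200])*[800/240,500/150]; cv2.circle(a,tuple(int(v) for v in q),3,(255,0,255),-1)
cv2.imwrite("pics/c1o.png",cv2.resize(a[50:270,380:680],(800,587)))
E
```

```text
(no output)
```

View pics/c1o.png

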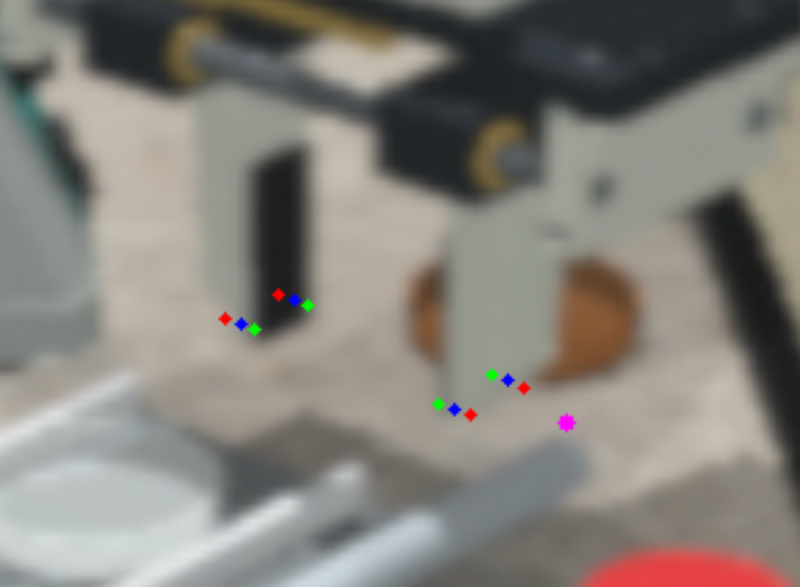

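Request:
jog_arm --commands '[{"translation": [0,0,7],"turn": [0,0,0]},{"translation": [0,0,14],"turn": [0,0,0]},{"translation": [0,0,18],"turn": [0,0,0]},{"translation": [0,0,22],"turn": [0,0,0]},{"translation": [0,0,26],"turn": [0,0,0]},{"translation": [0,0,30],"turn": [0,0,0]},{"translation": [0,0,33],"turn": [0,0,0]},{"translation": [0,0,33],"turn": [0,0,0]},{"translation": [0,0,33],"turn": [0,0,0]},{"translation": [0,0,33],"turn": [0,0,0]}]'

```text
clock: 5.8
position: [0.4418, 0.1779, 0.017]
ee_rot: [2.887, -1.234, 0.005]
force: [7.7, -10.4, 9.0]
width: 0.617
```

```bash
python3 - <<'E'
from h import *
p=np.load("F.npy"); print(togo(p[:2],p[2],-147,43,.018),arm.observe()["force"])
a=arm.get_image("side"); b=arm.get_image("wrist")
cv2.imwrite("pics/c2.png",np.vstack([cv2.resize(a[225:330,205:425],(800,382))[:],]))
cv2.imwrite("pics/wrist4.png",b)
E
```

```text
(array([-2.9,  1. , -1. ]), array([-0.    , -0.0038, -0.0048]), 5.8) [  7.72935976 -10.39430244   9.03176215]
```

View pics/c2.png

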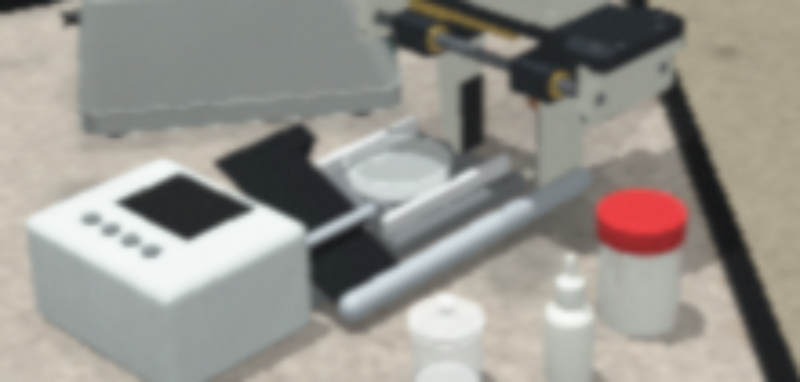

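The cover is visibly open with the dish still in front of it. But there is a 13 N sideways force towards -y, so I check where the finger touches the bar.

```bash
python3 - <<'E'
from h import *
from fit import W
p=np.load("F.npy"); a=arm.get_image("scene"); 
o=[255,235]; k=8; c=cv2.resize(a[235:310,255:355],None,fx=k,fy=k,interpolation=cv2.INTER_CUBIC)
s=arm.observe(); z=s["position"][2]*1e3-12; d=s["position"][:2]-p[:2]; co,n=np.cos(p[2]),np.sin(p[2]); fx,fy=(co*d[0]+n*d[1])*1e3,(-n*d[0]+co*d[1])*1e3
print(fx,fy,z,s["ft_torque"])
for y in(28.5,45):
  for x in(-9.5,9.5):
    for sg in(1,-1):
      q=(proj("scene",W(p,(fx+x,fy+sg*y,z)))[0]-o)*k; cv2.circle(c,tuple(int(v) for v in q),3,(0,0,255),-1)
cv2.imwrite("pics/c3.png",c)
E
```

```text
-146.04215244526657 40.16703304346834 5.059872625153371 [-2.07551531 -1.40121273  0.11067209]
```

View pics/c3.png

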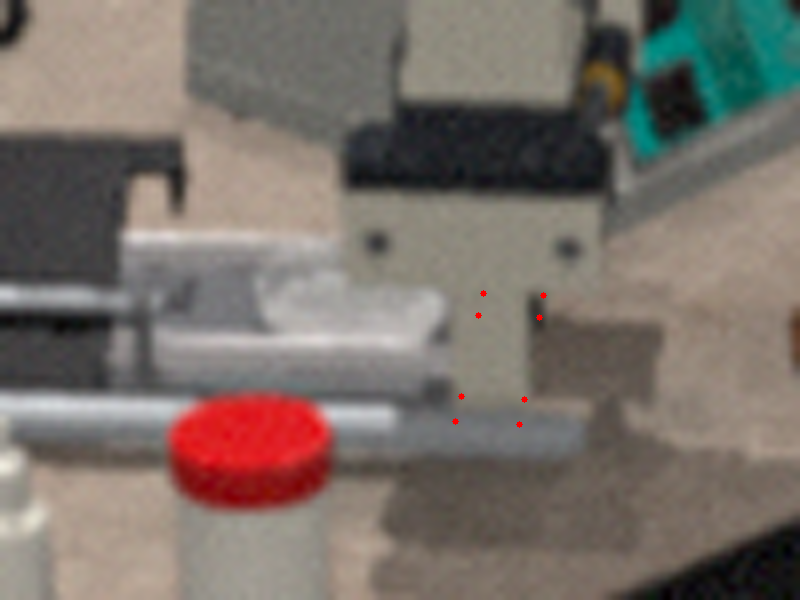

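The scene crop shows the fingertip sitting inboard of the bar and wedging it sideways at (490,405), so the tip is thinner than I assumed. I lift, open the claw a little, shift +y and press again.

Request:
jog_arm --commands '[{"translation": [0,0,-10],"turn": [0,0,0]},{"translation": [0,0,-22],"turn": [0,0,0]},{"translation": [0,0,-32],"turn": [0,0,0]},{"translation": [0,0,-32],"turn": [0,0,0]}]'

```text
clock: 6.28
position: [0.4401, 0.1811, 0.0502]
ee_rot: [-2.889, 1.23, -0.002]
force: [0.1, -0.3, -0.6]
width: 0.619
```

Request:
jog_arm --commands '[{"translation": [-3,0,0],"turn": [0,0,0]},{"translation": [-3,0,0],"turn": [0,0,0]},{"translation": [-3,0,0],"turn": [0,0,0]},{"translation": [-3,0,0],"turn": [0,0,0]}]' --claw -0.37

```text
clock: 6.62
position: [0.437, 0.1824, 0.0482]
ee_rot: [2.89, -1.23, -0.001]
force: [0.2, 0.0, -1.4]
width: 0.688
```

Request:
jog_arm --commands '[{"translation": [0,0,6],"turn": [0,0,0]},{"translation": [0,0,12],"turn": [0,0,0]},{"translation": [0,0,16],"turn": [0,0,0]},{"translation": [1,0,20],"turn": [0,0,0]},{"translation": [1,0,23],"turn": [0,0,0]},{"translation": [1,0,23],"turn": [0,0,0]}]'

```text
clock: 7.12
position: [0.438, 0.1816, 0.0251]
ee_rot: [2.89, -1.231, -0.001]
force: [-1.0, -0.4, 2.1]
width: 0.683
```

```bash
python3 - <<'E'
from h import *
p=np.load("F.npy"); print(togo(p[:2],p[2],-147,43,.018),arm.observe()["force"])
a=arm.get_image("scene"); b=arm.get_image("side")
k=5
cv2.imwrite("pics/c4.png",np.hstack([cv2.resize(a[235:310,260:335],(400,400),interpolation=cv2.INTER_CUBIC),cv2.resize(b[215:315,300:400],(400,400),interpolation=cv2.INTER_CUBIC)]))
E
```

```text
(array([2.4, 0.8, 7.1]), array([ 0.0006,  0.0002, -0.0022]), 7.1167) [-1.02416401 -0.4379926   2.10955727]
```

View pics/c4.png

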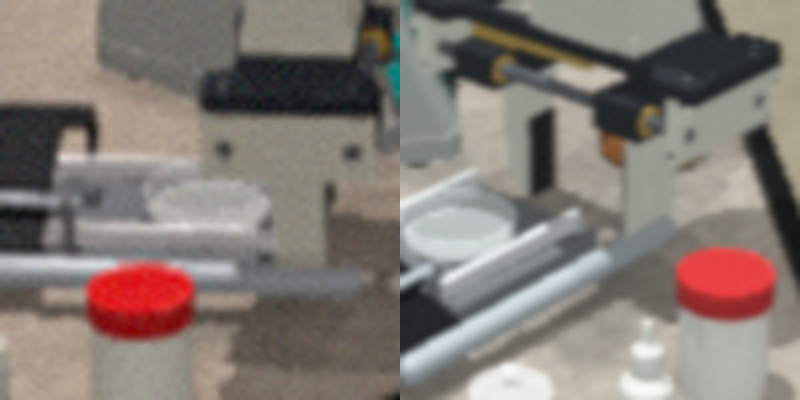

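Now the fingertip sits on top of the bar: 2 N vertical, almost no sideways force, and the cover is part open. I press further and then push.

Request:
jog_arm --commands '[{"translation": [0.5,0,3],"turn": [0,0,0]},{"translation": [1,0,6],"turn": [0,0,0]},{"translation": [1,0,7],"turn": [0,0,0]},{"translation": [1,0,7],"turn": [0,0,0]},{"translation": [1,0,7],"turn": [0,0,0]},{"translation": [1,0,7],"turn": [0,0,0]}]'

```text
clock: 7.72
position: [0.439, 0.181, 0.0188]
ee_rot: [-2.89, 1.231, -0.0]
force: [1.1, -1.7, 2.8]
width: 0.683
```

Request:
jog_arm --commands '[{"translation": [0,-4,0],"turn": [0,0,0]},{"translation": [0,-8,0],"turn": [0,0,0]},{"translation": [0,-12,0],"turn": [0,0,0]},{"translation": [0,-16,0],"turn": [0,0,0]},{"translation": [0,-20,0],"turn": [0,0,0]},{"translation": [0,-24,0],"turn": [0,0,0]},{"translation": [0,-28,0],"turn": [0,0,0]},{"translation": [0,-32,0],"turn": [0,0,0]},{"translation": [0,-36,0],"turn": [0,0,0]},{"translation": [0,-40,0],"turn": [0,0,0]},{"translation": [0,-44,0],"turn": [0,0,0]},{"translation": [0,-48,0],"turn": [0,0,0]}]'

```text
clock: 8.72
position: [0.4738, 0.2145, 0.0187]
ee_rot: [2.89, -1.231, 0.0]
force: [-1.1, -0.3, 2.4]
width: 0.684
```

```bash
python3 - <<'E'
from h import *
p=np.load("F.npy"); print(togo(p[:2],p[2],-40,43,.018),arm.observe()["force"])
a=arm.get_image("wrist"); b=arm.get_image("side")
cv2.imwrite("pics/c5.png",np.hstack([cv2.resize(a[80:330,200:450],(400,400),interpolation=cv2.INTER_CUBIC),cv2.resize(b[215:335,270:390],(400,400),interpolation=cv2.INTER_CUBIC)]))
E
```

```text
(array([  1.2, -57.6,   0.7]), array([-0.    , -0.    , -0.0021]), 8.7167) [-1.14094882 -0.25494445  2.41390194]
```

View pics/c5.png

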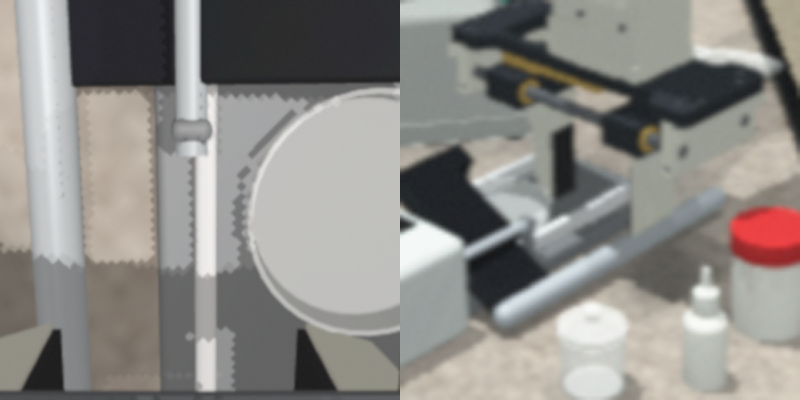

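The dish is moving ahead of the finger and the cover is well open. I keep pushing.

Request:
jog_arm --commands '[{"translation": [0,-4,0],"turn": [0,0,0]},{"translation": [0,-8,0],"turn": [0,0,0]},{"translation": [0,-12,0],"turn": [0,0,0]},{"translation": [0,-16,0],"turn": [0,0,0]},{"translation": [0,-20,0],"turn": [0,0,0]},{"translation": [0,-24,0],"turn": [0,0,0]},{"translation": [0,-28,0],"turn": [0,0,0]},{"translation": [0,-32,0],"turn": [0,0,0]},{"translation": [0,-36,0],"turn": [0,0,0]},{"translation": [0,-40,0],"turn": [0,0,0]},{"translation": [0,-44,0],"turn": [0,0,0]},{"translation": [0,-48,0],"turn": [0,0,0]}]'

```text
clock: 9.82
position: [0.5083, 0.2478, 0.0187]
ee_rot: [2.89, -1.231, 0.0]
force: [-1.2, -1.0, 2.7]
width: 0.687
```

Request:
jog_arm --commands '[{"translation": [0,-2,0],"turn": [0,0,0]},{"translation": [0,-4,0],"turn": [0,0,0]},{"translation": [0,-6,0],"turn": [0,0,0]},{"translation": [0,-6,0],"turn": [0,0,0]}]'

```text
clock: 10.15
position: [0.5123, 0.2522, 0.0187]
ee_rot: [-2.89, 1.23, 0.0]
force: [-2.4, 0.0, 3.3]
width: 0.687
```

Request:
jog_arm --commands '[{"translation": [0,-1,0],"turn": [0,0,0]},{"translation": [0,-2,0],"turn": [0,0,0]},{"translation": [0,-3,0],"turn": [0,0,0]},{"translation": [0,-3,0],"turn": [0,0,0]},{"translation": [0,-3,0],"turn": [0,0,0]}]'

```text
clock: 10.57
position: [0.5141, 0.2539, 0.0187]
ee_rot: [2.89, -1.23, -0.001]
force: [-5.0, 0.0, 3.2]
width: 0.68
```

```bash
python3 - <<'E'
from h import *
p=np.load("F.npy"); print(togo(p[:2],p[2],-40,43,.018),arm.observe()["force"])
b=arm.get_image("side");a=arm.get_image("wrist")
cv2.imwrite("pics/c6.png",np.hstack([cv2.resize(a[80:330,200:450],(400,400),interpolation=cv2.INTER_CUBIC),cv2.resize(b[225:335,260:370],(400,400),interpolation=cv2.INTER_CUBIC)]))
E
```

```text
(array([ 1.6, -1.3,  0.7]), array([ 0.0004,  0.0003, -0.0017]), 10.5667) [-5.0269862   0.02854739  3.21557567]
```

View pics/c6.png

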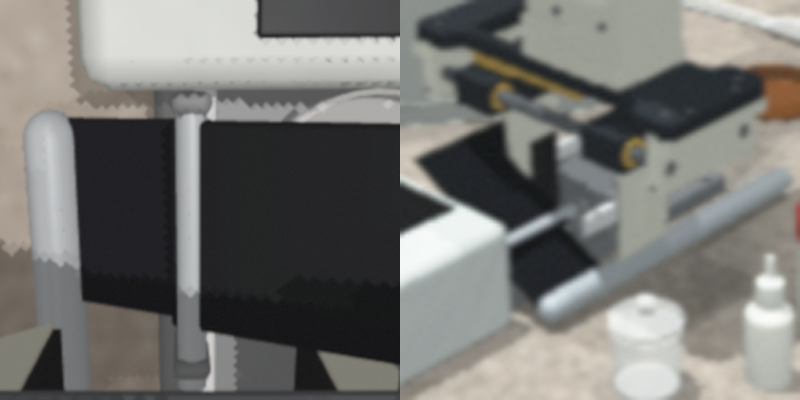

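The far dish rim is almost at the housing front and the force is rising. I press a little more to confirm the stop.

Request:
jog_arm --commands '[{"translation": [0,-1,0],"turn": [0,0,0]},{"translation": [0,-2,0],"turn": [0,0,0]},{"translation": [0,-3,0],"turn": [0,0,0]},{"translation": [0,-3,0],"turn": [0,0,0]},{"translation": [0,-3,0],"turn": [0,0,0]}]'

```text
clock: 11.08
position: [0.5147, 0.2546, 0.0185]
ee_rot: [2.887, -1.23, -0.003]
force: [-10.0, -3.7, 10.2]
width: 0.688
```

The tool moved under 1 mm of the 3 commanded and the force rose to 10 N, so the dish is home. I back off, then rise.

Request:
jog_arm --commands '[{"translation": [0,3,0],"turn": [0,0,0]},{"translation": [0,6,0],"turn": [0,0,0]},{"translation": [0,9,0],"turn": [0,0,0]},{"translation": [0,9,-5],"turn": [0,0,0]},{"translation": [0,9,-12],"turn": [0,0,0]},{"translation": [0,9,-20],"turn": [0,0,0]},{"translation": [0,9,-30],"turn": [0,0,0]},{"translation": [0,9,-60],"turn": [0,0,0]},{"translation": [0,9,-95],"turn": [0,0,0]},{"translation": [0,9,-130],"turn": [0,0,0]},{"translation": [0,9,-150],"turn": [0,0,0]},{"translation": [0,9,-150],"turn": [0,0,0]}]'

```text
clock: 12.08
position: [0.5124, 0.2513, 0.1745]
ee_rot: [-2.885, 1.229, -0.008]
force: [-0.2, 0.8, -0.1]
width: 0.685
```

```bash
python3 - <<'E'
from h import *
s=arm.observe(); print(s["clock"],s["force"],s["position"])
i=arm.camera_info("wrist"); a=arm.get_image("wrist"); b=arm.get_image("side")
print([(np.round(d["at"]),round(d["confidence"],2),onz("wrist",d["at"],.012,i).round(4)) for d in arm.landmark_of("wrist","petri_dish")], np.load("F.npy"))
cv2.imwrite("pics/c7.png",np.hstack([cv2.resize(a[50:300,220:470],(400,400),interpolation=cv2.INTER_CUBIC),cv2.resize(b[225:345,210:330],(400,400),interpolation=cv2.INTER_CUBIC)]))
E
```

```text
12.0833 [-0.18118651  0.79412714 -0.09931292] [0.51240773 0.25128427 0.17453061]
[(array([ 12., 114.]), 0.63, array([0.4152, 0.4829, 0.012 ]))] [0.57478266 0.25046263 0.7677748 ]
```

```bash
python3 - <<'E'
from h import *
from fit import W
p=np.load("F.npy"); a0=cv2.imread("pics/side0.png"); a=arm.get_image("side"); s0=cv2.imread("pics/scene0.png")
for q in["press_bar","gate","petri_dish","sample_jar"]: print(q,[(np.round(d["at"]),round(d["confidence"],2)) for d in arm.landmark_of("side",q)])
i=arm.camera_info("wrist"); w=arm.get_image("wrist")
for q in["press_bar","gate"]: print("wrist",q,[(np.round(d["at"],1),round(d["confidence"],2)) for d in arm.landmark_of("wrist",q)])
print("expected shut bar,gate",proj("",W(p,[(-72.5,83,25),(-36,-20,3)]),i).round(1))
th=.46; print("expected open bar",proj("",W(p,[(-72.5,75,6)]),i).round(1))
d=cv2.absdiff(cv2.blur(a,(3,3)),cv2.blur(a0,(3,3))).max(2)
print("diff cover/housing/bar:",[(r,int((d[r[0]:r[1],r[2]:r[3]]>40).sum())) for r in[(265,330,210,290),(260,285,280,310),(262,305,305,372),(275,325,360,400)]])
# dark pixels in wrist over shut roof outline
m=np.zeros((480,640),np.uint8); cv2.fillConvexPoly(m,proj("",W(p,[(-22,30,22),(23,30,22),(23,-26,22),(-22,-26,22)]),i).round().astype(int),1)
g=w.max(2); print("roof dark frac",(g[m>0]<80).mean())
m[:]=0; cv2.fillConvexPoly(m,proj("",W(p,[(-60,30,0),(-140,30,0),(-140,-30,0),(-60,-30,0)]),i).round().astype(int),1)
E
```

```text
press_bar [(array([340., 280.]), 0.85), (array([282., 292.]), 0.22)]
gate [(array([288., 281.]), 0.89)]
petri_dish [(array([382., 376.]), 0.7), (array([283., 294.]), 0.63)]
sample_jar [(array([379., 313.]), 0.76)]
wrist press_bar [(array([365.9, 170.3]), 0.71), (array([261.2, 268.5]), 0.66)]
wrist gate [(array([392. , 214.4]), 0.83)]
expected shut bar,gate [[261.2 264.7]
 [392.3 212.1]]
expected open bar [[273.9 257.3]]
diff cover/housing/bar: [((265, 330, 210, 290), 0), ((260, 285, 280, 310), 102), ((262, 305, 305, 372), 841), ((275, 325, 360, 400), 478)]
roof dark frac 0.7836792836792836
```

```bash
python3 - <<'E'
from h import *
from fit import W
p=np.load("F.npy"); print("home expected in side",proj("side",W(p,[(0,-2,0)])).round(1), "dish at",onz("side",(283,294),.012), "jar",onz("side",(379,313),0))
print(arm.sign_off())
E
```

```text
home expected in side [[279.3 290. ]] dish at [0.56827195 0.26498932 0.012     ] jar [0.38847861 0.3245248  0.        ]
the job is handed in; nothing more can be done
None
```

I pressed the reader's bar down with one fingertip, pushed the small clear dish home under the open cover with the other, then let go and handed the job in. No verdict was reported, so the evidence below is from my own checks.

**First press:** The fingertip slipped to the inside of the bar and wedged it with about 13 N sideways, though the cover did open. I lifted, opened the claw a little, shifted towards the bar and pressed again. The second press was clean, at 2–3 N.

**Last checks:**
- **Dish at the stop:** At the end of the push the tool moved under 1 mm of the 3 mm commanded, and the force rose to about 10 N.
- **Cover shut:** The gate and bar show within 4 pixels of their shut positions. The tool force is about zero, with the gripper 17 cm up.
- **Dish position in the side view:** The detector put the dish about 4–5 pixels, nominally 16 mm, from where my reader fit expects home. That detection was low-confidence (0.63) with the dish mostly hidden by the cover, so I relied on the contact evidence.
- **Sample jar:** The detector placed it about 7–11 mm from where it was first measured, within the detector's scatter. The gripper never came close to it. I did not re-measure the other bystanders.
- **Not seen:** The picture limit was reached, so I did not view the final state directly.

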